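# Fish a dropped brass lens ring out from under a machine guard

### The arm

A 7-joint arm with a two-finger parallel gripper is mounted at the origin on the work surface. World frame = base frame: x ahead of the robot, y to its left, z up, the work surface at z = 0. Lengths are in m, angles in rad, forces in N, time in s.
With the tool pointing down it reaches from about 0.425 to 0.925 m from the base axis. Payload 6.8 kg.
Tool frame: the origin (TCP) lies at the very end of the fingers, on their centre line; the grasp point (between the pads) lies 19 mm behind it; x points along the fingers, z is the direction in which the jaws open and shut, and the axes are right-handed (so a half turn about x gives the same grasp; the last joint's range is limited). The gripper opens to 85 mm and grips with 20 to 120 N. Pads are 22 mm wide; open, the fingers measure 114 mm over their backs; the gripper's body (76 mm by 85 mm) begins 54 mm behind the grasp point. The pads swing forward as they close: fully open they stand 13 mm farther back than shut.
Start: joints at [1.184, 0.477, 0.022, 1.555, -0.011, 1.109, -0.083], TCP at [0.186, -0.649, 0.231] pointing down, gripper open.
Joint ranges: [-2.96, 2.96], [-0.34, 2.1], [-1.41, 1.46], [0.24, 2.44], [-1.37, 4.51], [0.17, 1.92], [-2.96, 2.96]. Speed limits (rad/s): [2.39, 2.39, 3.14, 3.14, 3.14, 3.14, 3.14].

### API

Orientations are given as a unit quaternion [x, y, z, w].
In Python, from rig import manip gives the robot as it stands.
- The arm moves only by the shell command python3 -m inch 'ROWS'. ROWS is a JSON object of lists of equal length, an entry for each row: "hand": the closure, from -1 (fully open) to 1 (shut), so that 0 is half open; "linear": the shift along the world's x, y, z in units of 40 mm (1.0 is 40 mm), a list of three; "turn": the turn, a rotation vector about the world's x, y, z in units of 6 degrees (1.0 is 6 degrees), a list of three. In form: {"hand": [hand, ...], "linear": [[x, y, z], ...], "turn": [[rx, ry, rz], ...]}. A call has 1 to 20 rows; each row shifts and turns the commanded pose from where the row before left it; what a row does not reach is not made up. A row lasts 1/12 s, in which the tool goes at most 41.7 mm and 7.16 degrees, less where a joint would pass 70% of its speed; a pose out of reach is approached as far as the arm can. A call is refused whole if a number of a shift passes 1 or a number of a turn 1, either way. A call with a gripper value outside its range is refused whole. The fingers move at their own pace and stop on an object; the grip force is fixed at half the most. Time passes only in rows, so rows that do not move let the fingers close. It gives the time, the measured TCP pose, the force and the opening at its end, in the units of the state.
- manip.read_state(): the state, without advancing time (a new reading comes with each control period).
- manip.get_image(name): name is "side" or "top"; returns the picture (384x512x3 uint8, red, green, blue); there is no depth.
- manip.camera_model(name): a dict with "intrinsics" (3x3 intrinsics, pixels), "dist" ([k1, k2, p1, p2, k3] as OpenCV has them; the pictures are not rectified), "R" (3x3) and "t" (3): a world point X has camera coordinates R X + t. Camera axes: x right, y down, z forward; pixel columns grow to the right and rows downward; lengths in m; the calibration is good to about 2 mm. A picture is of the moment at which its call begins. camera_model takes no time and is no camera call.
- manip.job_done(): hands the job in, once; it reports no verdict.
The state is a dict: "clock": time; "q": joint angles; "joint_velocities": joint speeds; "effort": joint torques, N m; "tool_pos": TCP position; "tool_rot": TCP orientation; "contact_force": force on the tool from outside, world axes, zero at the start; "moment": the same for the moment, N m; "width": opening from 0.0 (shut) to 1.0 (fully open).
Only numpy, scipy, OpenCV 4.12 (cv2) and the standard library are available. Lean on these libraries where they do the work, as an engineer would, in place of code of your own. Each camera call takes 0.05 s, during which the arm holds its last target. There are 200 camera calls.

### The job

A brass lens ring has ended up under the clear guard, where no gripper can reach it. Hold the orange-handled drag hook and pull the brass ring forward with it, right out past the guard's yellow front edge, leaving the black ring beside it where it is. Then put the hook down on the table, pick up the brass ring and set it down, without dropping it, in the blue parts tray on the guard's left.

Things in the scene. Friction and masses are not known exactly. Their poses are not given: they have to be found in the camera images.
- brass_ring_center (a point): Brass (gold-coloured) lens ring lying flat on the table under the guard: outer diameter 38 mm, hole 26 mm, 14 mm high, about 60 g. The point is its centre, 7 mm above its underside; z is its axis, x and y mean nothing.
- black_ring_center (a point): Black plastic ring of the same size (38 mm outside, 14 mm high), flat on the table under the guard, to be left alone. The point is its centre, 7 mm above its underside. A 40 mm dark steel hex nut, 14 mm high, lies there too: the three stand in a row along the guard's front edge, about 85 mm apart, in any order.
- hook_grip (a point): Drag hook, 160 g. Point: middle of its orange handle, 18 mm above its underside; x along the tool to the hook end, z up. Handle 70 long (x), 22 wide (y, grip across it), 36 high, flat on the table. An 8 mm rod (top at 34 mm) runs ahead to a down-turned dark blade as low as the handle: inner face 165 ahead of the point, back 169; 45 wide, its wings bent 12 towards the handle to cup a ring. Sizes in mm.
- guard: Fixed guard, in mm. Clear plate on 4 posts, yellow edge in front. Origin: on the table under the middle of that edge; x in under the guard, y left along the edge, z up. Plate x 0 to 220, y -170 to 170, underside at 83, top at 93; front open between posts, y -150 to 150. Blue tray fixed at its left: centre x -50, y 270; outside 140 (x) by 120 (y), walls 4 thick, 22 high, floor at 4.
Not all that is in view belongs to the job. What is meant by the part that bears hook_grip is not red, and is the larger of those in its own colour.

How it is judged:
On the way, in this order (a step that is already met when the one before it is completed fails the run):
1. the brass ring is out from under the guard by 20 mm or more, in the crook of the held hook (x of brass_ring_center in the frame of guard below -0.02 m and height (world z) of brass_ring_center below 0.02 m and x of brass_ring_center in the frame of hook_grip between 0.1 and 0.175 m and y of brass_ring_center in the frame of hook_grip between -0.035 and 0.035 m and contact force between the fingers and hook above 1 N), for 0.1 s.
2. the brass ring is gripped by the fingers and lifted clear of the table (height (world z) of brass_ring_center above 0.025 m and contact force between the fingers and brass_ring above 1 N), for 0.1 s.
At the end, for the whole second after the job is handed in: Brass ring flat (under 0.2 rad) on the tray floor, centre within 55 mm (x) and 45 mm (y) of the tray centre and below 18 mm, at rest; hook at rest on the table, handle middle below 30 mm; black ring within 20 mm of its start (x of brass_ring_center in the frame of guard between -0.105 and 0.005 m and y of brass_ring_center in the frame of guard between 0.225 and 0.315 m and height (world z) of brass_ring_center below 0.018 m and angle between brass_ring_center's own z axis and vertical below 0.2 rad and linear speed of each of brass_ring, hook below 0.02 m/s and height (world z) of hook_grip below 0.03 m and distance of black_ring_center from where it was at the start of the episode below 0.02 m); the robot touches nothing.
It fails at once if the black ring is moved 20 mm or more (distance of black_ring_center from where it was at the start of the episode above 0.02 m).
It fails at once if the fingers touch the brass ring while it is still under the guard (x of brass_ring_center in the frame of guard above 0 m and y of brass_ring_center in the frame of guard below 0.17 m and height (world z) of brass_ring_center below 0.08 m and contact force between the fingers and brass_ring above 0.3 N).
It fails at once if the brass ring is dropped (free of the fingers with its centre more than 45 mm above the table) (height (world z) of brass_ring_center above 0.045 m and contact force between the fingers and brass_ring below 0.01 N).
It also fails if it takes over 64 s, if anything falls off the work surface, if the arm or the gripper's body presses on something with over 40 N, if the wrist force passes 120 N, or if a joint passes its speed limit or range.

## Working session

There is one attempt and no reset: what is moved stays moved. The work goes in short steps, Python scripts to look and compute and a shell command to move; the robot and the scene stay as the last step left them, time stands still between calls to the robot, and variables do not carry over. Pictures are saved under pics/ and viewed, about 8 in all and at most 12, crops included, and the job is handed in when it is done.

```bash
mkdir -p pics; ls; python3 - <<'E'
from rig import manip
import cv2,json
for n in("top","side"):
    im=manip.get_image(n); cv2.imwrite(f"pics/{n}0.png",im[:,:,::-1])
    m=manip.camera_model(n); print(n,{k:__import__('numpy').round(v,4).tolist() for k,v in m.items()})
s=manip.read_state(); print(s)
E
```

```text
pics
top {'intrinsics': [[384.3233, 0.0, 261.2831], [0.0, 384.3233, 195.7802], [0.0, 0.0, 1.0]], 'dist': [-0.1296, 0.0, 0.0, 0.0, 0.0], 'R': [[0.0267, -0.9996, 0.0076], [-0.9909, -0.0275, -0.1321], [0.1322, -0.004, -0.9912]], 't': [-0.1268, 0.457, 1.0054]}
side {'intrinsics': [[364.7188, 0.0, 251.8075], [0.0, 364.7188, 185.4428], [0.0, 0.0, 1.0]], 'dist': [-0.0622, 0.0, 0.0, 0.0, 0.0], 'R': [[-0.8955, -0.4444, 0.0245], [-0.2519, 0.4607, -0.851], [0.3669, -0.7683, -0.5245]], 't': [0.3862, 0.226, 0.5058]}
{'clock': 0.1, 'q': array([ 1.18394174,  0.47772106,  0.02237146,  1.55635208, -0.01149812,
        1.1093053 , -0.08307856]), 'joint_velocities': array([ 0.00128812, -0.00155168, -0.00128399, -0.00216715,  0.00046183,
        0.00176143,  0.00126889]), 'effort': array([ 4.81621057e-03, -5.97756422e+01,  1.61371775e+00, -2.81953794e+01,
        1.27825429e-02,  5.00193695e-03,  2.88025501e-05]), 'tool_pos': array([ 0.18555585, -0.64843714,  0.23042128]), 'tool_rot': array([ 0.42599653,  0.56511307, -0.42536997,  0.56412283]), 'contact_force': array([-0.80660418, -0.2447279 , -0.30562007]), 'moment': array([-0.00707693,  0.0009323 , -0.00395617]), 'width': 0.998032014691657}
```

View pics/top0.png

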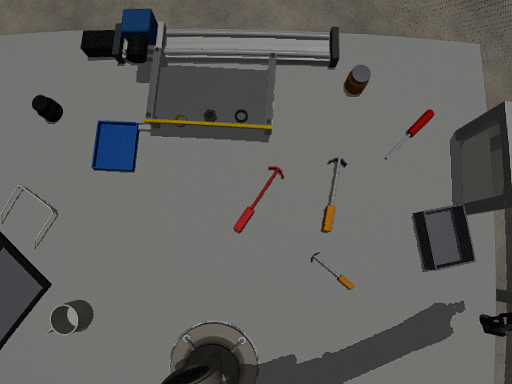

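View pics/side0.png

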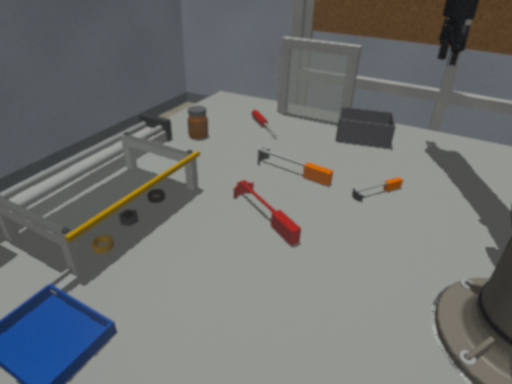

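The top view shows the orange hook with its handle at (329,218) and head at (338,160). The brass ring is at (180,121), the nut at (210,115), the black ring at (241,116) and the tray at (116,146). A smaller orange hook and a red hook are also in view as decoys. Next I'll measure precisely.

```bash
cat > h.py <<'E'
from rig import manip
import cv2,numpy as np
def ray(n,uv):
    m=manip.camera_model(n);K,d,R,t=[np.array(m[k],float) for k in("intrinsics","dist","R","t")]
    p=cv2.undistortPoints(np.array(uv,float).reshape(-1,1,2),K,d).reshape(-1,2)
    return -R.T@t,np.c_[p,np.ones(len(p))]@R
def onz(n,uv,z):
    c,r=ray(n,uv); return c+r*((z-c[2])/r[:,2])[:,None]
def proj(n,X):
    m=manip.camera_model(n);K,d,R,t=[np.array(m[k],float) for k in("intrinsics","dist","R","t")]
    return cv2.projectPoints(np.array(X,float).reshape(-1,1,3),cv2.Rodrigues(R)[0],t,K,d)[0].reshape(-1,2)
def grab(n,f):
    im=manip.get_image(n); cv2.imwrite(f"pics/{f}.png",im[:,:,::-1]); return im
def mask(im,lo,hi,roi):
    h=cv2.inRange(cv2.cvtColor(im,cv2.COLOR_RGB2HSV),lo,hi); m=np.zeros_like(h); a,b,c,d=roi; m[b:d,a:c]=h[b:d,a:c]; return m
def pts(m): return np.argwhere(m)[:,::-1].astype(float)
E
python3 - <<'E'
from h import *
im=cv2.imread("pics/top0.png")[:,:,::-1].copy()
a=cv2.resize(im[90:145,140:285],None,fx=5,fy=5,interpolation=2)
b=cv2.resize(im[140:240,220:365],None,fx=5,fy=5,interpolation=2)[:,:725]
cv2.imwrite("pics/c0.png",np.vstack([a,b[:300*5//5+20]])[:,:,::-1])
def rep(name,m,z):
    p=pts(m); W=onz("top",p,z)[:,:2].astype(np.float32); r=cv2.minAreaRect(W)
    print(name,len(p),p.mean(0).round(1),W.mean(0).round(4),"rect",np.round(r[0],4),np.round(r[1],4),round(r[2],1), np.round(cv2.boxPoints(r),4).tolist())
rep("handle",mask(im,(5,150,80),(20,255,255),(310,195,350,240)),.036)
rep("yellow",mask(im,(20,150,80),(35,255,255),(140,110,280,140)),.093)
rep("tray",mask(im,(105,120,40),(125,255,255),(85,112,145,180)),.022)
rep("brass",mask(im,(12,90,60),(28,255,255),(165,108,195,119)),.014)
E
```

```text
handle 199 [328.7 217.7] [ 0.4053 -0.2964] rect [ 0.4051 -0.2962] [0.0211 0.0692] 80.2 [[0.3691999912261963, -0.30079999566078186], [0.4375, -0.3125], [0.4410000145435333, -0.29170000553131104], [0.37279999256134033, -0.2800000011920929]]
yellow 425 [207.4 123.1] [0.64   0.0326] rect [0.6463 0.0331] [0.3364 0.0224] 87.9 [[0.6290000081062317, -0.13459999859333038], [0.6514000296592712, -0.13539999723434448], [0.6635000109672546, 0.20080000162124634], [0.6412000060081482, 0.20160000026226044]]
tray 1881 [115.2 145.7] [0.5928 0.3019] rect [0.5952 0.3022] [0.125  0.1413] 87.8 [[0.5221999883651733, 0.24250000715255737], [0.6633999943733215, 0.2371000051498413], [0.6682000160217285, 0.3619999885559082], [0.5270000100135803, 0.36739999055862427]]
brass 31 [179.9 115.7] [0.686  0.1235] rect [0.6852 0.1229] [0.012  0.0347] 1.0 [[0.6789000034332275, 0.14010000228881836], [0.6794999837875366, 0.1054999977350235], [0.6915000081062317, 0.10570000112056732], [0.6909000277519226, 0.14030000567436218]]
```

View pics/c0.png

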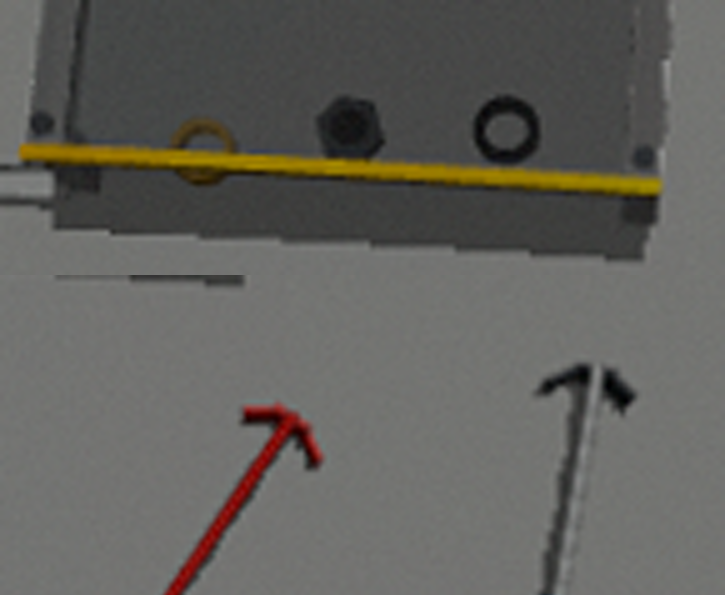

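```bash
python3 - <<'E'
from h import *
from scipy.spatial.transform import Rotation as Ro
for n,uv in dict(brass=(180.2,119.7),nut=(209.7,115),black=(240.9,115.5)).items(): print(n,onz("top",[uv],.007)[0].round(4))
print("brass side",onz("side",[(103,243)],.007)[0].round(4),"black side",onz("side",[(156.5,195.5)],.007)[0].round(4))
im=cv2.imread("pics/top0.png")[:,:,::-1].copy()
# yellow edge front (lower row) line: per column centroid
p=pts(mask(im,(20,150,80),(35,255,255),(140,110,280,140)))
us=np.unique(p[:,0]); lo=np.array([[u,p[p[:,0]==u,1].max()+.5] for u in us])
ml=np.array([[u,p[p[:,0]==u,1].min()-.5] for u in us])
for z,l in((.083,lo),(.093,lo),(.093,ml)):
    W=onz("top",l[2:-2],z); k=np.polyfit(W[:,1],W[:,0],1); print("edge z",z,"x=",k.round(4), "ymid",W[:,1].mean().round(4))
h=onz("top",[(328.7,217.7)],.036)[0]; b=onz("top",[(338.,158.6)],.034)[0]; v=b-h; print("hook",h,b,np.linalg.norm(v[:2]),np.degrees(np.arctan2(v[1],v[0])))
s=manip.read_state(); M=Ro.from_quat(s["tool_rot"]).as_matrix(); print(M.round(3)); print("jaw az",np.degrees(np.arctan2(M[1,2],M[0,2])))
print(proj("top",[s["tool_pos"]]),proj("side",[s["tool_pos"]]))
yaw=np.radians(-2.1);T=np.array([.5952,.3022]);R=np.array([[np.cos(yaw),-np.sin(yaw)],[np.sin(yaw),np.cos(yaw)]]);print("guard origin from tray",T-R@[-.05,.27])
E
```

```text
brass [0.6765 0.1233 0.007 ]
nut [0.6922 0.0392 0.007 ]
black [ 0.6929 -0.0501  0.007 ]
brass side [0.6755 0.1198 0.007 ] black side [ 0.6906 -0.0523  0.007 ]
edge z 0.083 x= [0.0372 0.6374] ymid 0.0334
edge z 0.093 x= [0.0372 0.6342] ymid 0.0319
edge z 0.093 x= [0.0393 0.6434] ymid 0.0324
hook [ 0.40535227 -0.29634535  0.036     ] [ 0.56856375 -0.32208351  0.034     ] 0.1652284493960099 -8.961640368183255
[[-0.001  0.961  0.275]
 [ 0.002  0.275 -0.961]
 [-1.    -0.    -0.002]]
jaw az -74.02758726077225
[[496.1365194 311.622344 ]] [[443.91604039  67.467807  ]]
guard origin from tray [0.63527262 0.03054915]
```

```bash
python3 -m inch '{"hand":[-1,-1,-1,-1,-1,-1,-1,-1,-1,-1,-1,-1,-1,-1,-1,-1,-1,-1],"linear":[[0.355,0.548,0],[0.355,0.548,0],[0.355,0.548,0],[0.355,0.548,0],[0.355,0.548,0],[0.355,0.548,0],[0.355,0.548,0],[0.355,0.548,0],[0.355,0.548,0],[0.355,0.548,0],[0.355,0.548,0],[0.355,0.548,0],[0.355,0.548,0],[0.355,0.548,0],[0.355,0.548,0],[0.355,0.548,0],[0,0,0],[0,0,0]],"turn":[[0,0,-0.264],[0,0,-0.264],[0,0,-0.264],[0,0,-0.264],[0,0,-0.264],[0,0,-0.264],[0,0,-0.264],[0,0,-0.264],[0,0,-0.264],[0,0,-0.264],[0,0,-0.264],[0,0,-0.264],[0,0,-0.264],[0,0,-0.264],[0,0,-0.264],[0,0,-0.264],[0,0,0],[0,0,0]]}'; python3 -c "
from h import *
from scipy.spatial.transform import Rotation as Ro
s=manip.read_state();M=Ro.from_quat(s['tool_rot']).as_matrix();print(s['q'].round(2),M.round(3),np.degrees(np.arctan2(M[1,2],M[0,2])))"
```

```text
clock: 1.6
tool_pos: [0.4136, -0.2967, 0.2311]
tool_rot: [0.538, 0.459, -0.538, 0.458]
contact_force: [0.4, -0.2, -0.7]
width: 0.996
[ 0.59  0.21 -0.1   1.94  0.02  0.99 -1.26] [[-0.     0.987 -0.159]
 [ 0.    -0.159 -0.987]
 [-1.    -0.    -0.   ]] -99.15330547085499
```

```bash
python3 -m inch '{"hand":[-1,-1,-1,-1,-1,-1,-1,-1,-1,-1,-1,1,1,1,1,1,1,1,1],"linear":[[0,0,-0.7],[0,0,-0.7],[0,0,-0.7],[0,0,-0.7],[0,0,-0.7],[0,0,-0.7],[0,0,-0.7],[0,0,-0.4],[0,0,-0.3],[0,0,0],[0,0,0],[0,0,0],[0,0,0],[0,0,0],[0,0,0],[0,0,0],[0,0,0],[0,0,0],[0,0,0]],"turn":[[0,0,0],[0,0,0],[0,0,0],[0,0,0],[0,0,0],[0,0,0],[0,0,0],[0,0,0],[0,0,0],[0,0,0],[0,0,0],[0,0,0],[0,0,0],[0,0,0],[0,0,0],[0,0,0],[0,0,0],[0,0,0],[0,0,0]]}'
```

```text
clock: 3.18
tool_pos: [0.4134, -0.2986, 0.008]
tool_rot: [0.539, 0.457, -0.539, 0.458]
contact_force: [-1.4, 0.4, 7.0]
width: 0.247
```

```bash
python3 -m inch '{"hand":[1,1,1,1,1,1,1,1,1,1],"linear":[[0,0,0.1],[0,0,0.2],[0,0,0.3],[0,0,0.3],[0,0,0.3],[0,0,0.3],[0,0,0.3],[0,0,0.2],[0,0,0],[0,0,0]],"turn":[[0,0,0],[0,0,0],[0,0,0],[0,0,0],[0,0,0],[0,0,0],[0,0,0],[0,0,0],[0,0,0],[0,0,0]]}' && python3 -m inch '{"hand":[1,1,1,1,1,1,1,1,1,1,1,1,1,1,1,1,1],"linear":[[0.058,0.716,0],[0.058,0.716,0],[0.058,0.716,0],[0.058,0.716,0],[0.058,0.716,0],[0.058,0.716,0],[0.058,0.716,0],[0.058,0.716,0],[0.058,0.716,0],[0.058,0.716,0],[0.058,0.716,0],[0.058,0.716,0],[0.058,0.716,0],[0.058,0.716,0],[0.058,0.716,0],[0,0,0],[0,0,0]],"turn":[[0,0,0.079],[0,0,0.079],[0,0,0.079],[0,0,0.079],[0,0,0.079],[0,0,0.079],[0,0,0.079],[0,0,0.079],[0,0,0.079],[0,0,0.079],[0,0,0.079],[0,0,0.079],[0,0,0.079],[0,0,0.079],[0,0,0.079],[0,0,0],[0,0,0]]}' 
python3 - <<'E'
from h import *
a=grab("side","s1"); b=grab("top","t1")
x=cv2.resize(a[100:384,0:330],(800*330//660,0) if 0 else None,fx=1.2,fy=1.2)
y=cv2.resize(b[100:250,80:280],None,fx=2,fy=2)
c=np.zeros((max(x.shape[0],y.shape[0]),x.shape[1]+y.shape[1],3),np.uint8);c[:x.shape[0],:x.shape[1]]=x;c[:y.shape[0],x.shape[1]:]=y
cv2.imwrite("pics/m1.png",c[:,:,::-1]);print(c.shape,x.shape)
E
```

```text
clock: 4.02
tool_pos: [0.413, -0.2983, 0.0876]
tool_rot: [0.539, 0.457, -0.539, 0.458]
contact_force: [-0.5, 0.0, -2.6]
width: 0.242
clock: 5.43
tool_pos: [0.4472, 0.1332, 0.0866]
tool_rot: [-0.509, -0.491, 0.509, -0.491]
contact_force: [0.9, -0.1, -1.0]
width: 0.246
(341, 796, 3) (341, 396, 3)
```

View pics/m1.png

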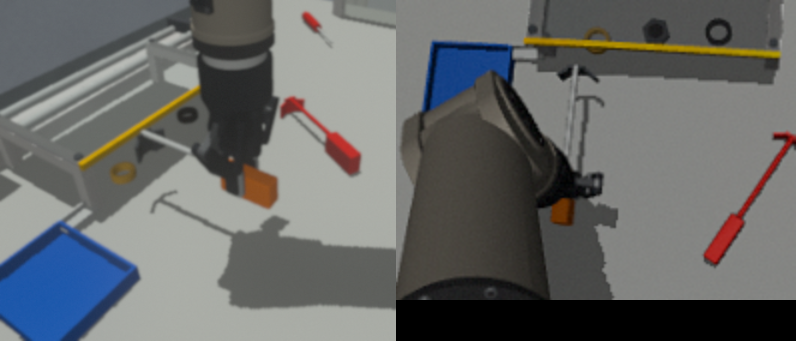

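```bash
python3 - <<'E'
from h import *
for dz in(0,-.02):
    P=[.606,.127,.1126+dz]; print(proj("top",[P]),proj("side",[P]))
from scipy.optimize import least_squares
f=lambda X:np.r_[proj("top",[X])[0]-(170.5,134.),proj("side",[X])[0]-(125,211)]
r=least_squares(f,[.6,.12,.1]);print(r.x,r.fun)
from scipy.spatial.transform import Rotation as Ro
M=Ro.from_quat(manip.read_state()['tool_rot']).as_matrix();print(M.round(3))
c=cv2.resize(cv2.imread("pics/s1.png")[180:290,60:250],None,fx=4,fy=4,interpolation=2); cv2.imwrite("pics/s1c.png",c)
E
```

```text
[[168.86510385 132.58764702]] [[118.85872723 208.25999225]]
[[170.60176199 134.82598398]] [[120.95196534 218.42291167]]
[0.60100342 0.1218872  0.10622208] [ 0.75102835  1.21468623 -0.835933   -0.22537061]
[[-0.002  0.999 -0.04 ]
 [-0.001 -0.04  -0.999]
 [-1.    -0.002  0.001]]
```

View pics/s1c.png

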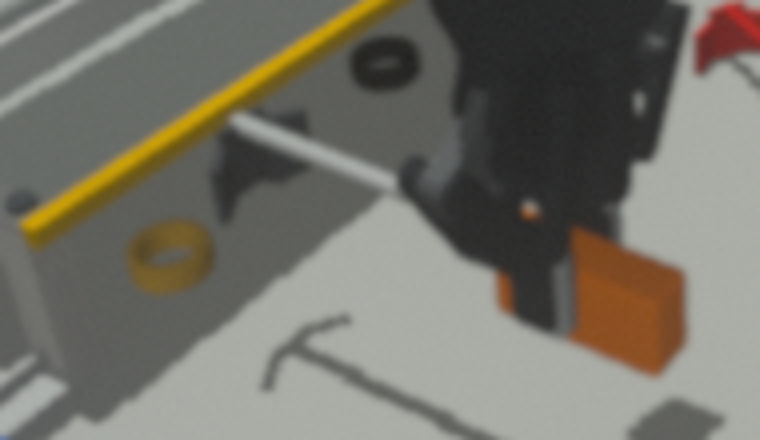

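Hook is held level. The rod tip in the side view is within 1 px of where I predicted, and its line runs over the brass ring. Now I'll insert it over the ring.

```bash
python3 -m inch '{"hand":[1,1,1,1,1,1,1,1,1,1,1,1,1,1,1,1],"linear":[[0,0,-0.3],[0,0,-0.3],[0,0,-0.3],[0,0,-0.3],[0,0,-0.06],[0,0,0],[0.25,-0.01,0],[0.35,-0.015,0],[0.35,-0.015,0],[0.35,-0.015,0],[0.35,-0.015,0],[0.35,-0.015,0],[0.35,-0.015,0],[0.25,-0.01,0],[0.15,0,0],[0,0,0]],"turn":[[0,0,0],[0,0,0],[0,0,0],[0,0,0],[0,0,0],[0,0,0],[0,0,0],[0,0,0],[0,0,0],[0,0,0],[0,0,0],[0,0,0],[0,0,0],[0,0,0],[0,0,0],[0,0,0]]}' 
python3 - <<'E'
from h import *
a=grab("side","s2"); b=grab("top","t2")
x=cv2.resize(a[160:270,60:200],None,fx=2.8,fy=2.8,interpolation=2)
y=cv2.resize(b[85:175,140:270],None,fx=3,fy=3,interpolation=2)
c=np.zeros((310,x.shape[1]+y.shape[1],3),np.uint8);c[:x.shape[0],:x.shape[1]]=x;c[:y.shape[0],x.shape[1]:]=y
cv2.imwrite("pics/m2.png",c[:,:,::-1]);print(c.shape,x.shape)
E
```

```text
clock: 6.87
tool_pos: [0.5596, 0.1267, 0.0374]
tool_rot: [0.511, 0.489, -0.509, 0.49]
contact_force: [-1.0, -0.8, -1.5]
width: 0.247
(310, 782, 3) (308, 392, 3)
```

View pics/m2.png

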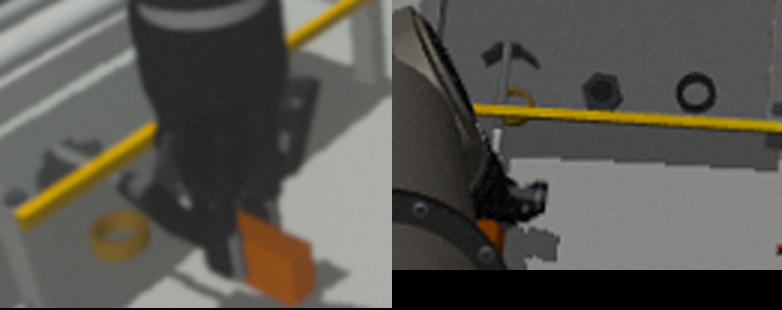

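```bash
python3 - <<'E'
from h import *
b=cv2.imread("pics/t2.png")[:,:,::-1].copy()
print("blade top",onz("top",[(179,100)],.060),"rod near",onz("top",[(175.3,131)],.060))
print("ring left", onz("top",[(180.2,119.7)],.007))
m=pts(mask(b,(12,90,60),(28,255,255),(165,108,195,119)));print(m.mean(0),m.min(0),m.max(0))
E
```

```text
blade top [[0.71528095 0.11870331 0.06      ]] rod near [[0.62651547 0.12287648 0.06      ]]
ring left [[0.67649723 0.12333805 0.007     ]]
[181.56521739 115.60869565] [174. 114.] [186. 118.]
```

```bash
python3 -m inch '{"hand":[1,1,1,1,1,1,1],"linear":[[0,0.03,-0.2],[0,0.02,-0.2],[0,0,-0.15],[0,0,-0.1],[0,0,-0.05],[0,0,0],[0,0,0]],"turn":[[0,0,0],[0,0,0],[0,0,0],[0,0,0],[0,0,0],[0,0,0],[0,0,0]]}' && python3 -m inch '{"hand":[1,1,1,1,1,1,1,1,1,1,1,1,1,1,1,1,1,1,1,1],"linear":[[-0.1,0,0],[-0.15,0.005,0],[-0.15,0.005,0],[-0.15,0.005,0],[-0.2,0.008,0],[-0.2,0.008,0],[-0.2,0.008,0],[-0.2,0.008,0],[-0.2,0.008,0],[-0.2,0.008,0],[-0.2,0.008,0],[-0.2,0.008,0],[-0.2,0.008,0],[-0.2,0.008,0],[-0.2,0.008,0],[-0.15,0.008,0],[-0.15,0.008,0],[-0.1,0,0],[-0.05,0,0],[0,0,0]],"turn":[[0,0,0],[0,0,0],[0,0,0],[0,0,0],[0,0,0],[0,0,0],[0,0,0],[0,0,0],[0,0,0],[0,0,0],[0,0,0],[0,0,0],[0,0,0],[0,0,0],[0,0,0],[0,0,0],[0,0,0],[0,0,0],[0,0,0],[0,0,0]]}'
python3 - <<'E'
from h import *
a=grab("side","s3"); b=grab("top","t3")
x=cv2.resize(a[180:290,60:200],None,fx=2.8,fy=2.8,interpolation=2)
y=cv2.resize(b[85:185,140:270],None,fx=3,fy=3,interpolation=2)
c=np.zeros((310,x.shape[1]+y.shape[1],3),np.uint8);c[:x.shape[0],:x.shape[1]]=x;c[:y.shape[0],x.shape[1]:]=y
cv2.imwrite("pics/m3.png",c[:,:,::-1]);print(c.shape,x.shape)
E
```

```text
clock: 7.55
tool_pos: [0.5577, 0.129, 0.0087]
tool_rot: [-0.51, -0.49, 0.51, -0.49]
contact_force: [-0.1, -0.0, -1.4]
width: 0.246
clock: 9.22
tool_pos: [0.4293, 0.1337, 0.0089]
tool_rot: [-0.51, -0.49, 0.51, -0.49]
contact_force: [-0.8, 0.8, -0.8]
width: 0.247
(310, 782, 3) (308, 392, 3)
```

View pics/m3.png

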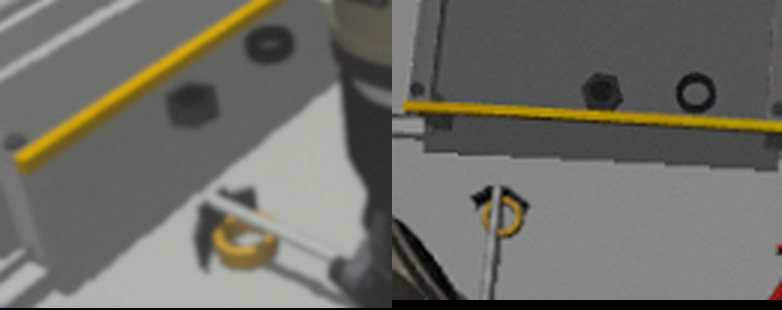

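The brass ring is out in the crook of the hook, at about top pixel (176.7,157), and the nut and black ring haven't moved. Next the hook gets unhooked and returned to its free spot.

```bash
python3 -m inch '{"hand":[1,1,1,1,1,1,1,1,1,1,1,1],"linear":[[0.1,0,0],[0.15,-0.01,0],[0.15,-0.01,0],[0.05,0,0],[0,0,0],[0,0,0.2],[0,0,0.3],[0,0,0.3],[0,0,0.3],[0,0,0.3],[0,0,0.2],[0,0,0]],"turn":[[0,0,0],[0,0,0],[0,0,0],[0,0,0],[0,0,0],[0,0,0],[0,0,0],[0,0,0],[0,0,0],[0,0,0],[0,0,0],[0,0,0]]}' && python3 -m inch '{"hand":[1,1,1,1,1,1,1,1,1,1,1,1,1,1,1,1,1],"linear":[[-0.05,-0.716,0],[-0.05,-0.716,0],[-0.05,-0.716,0],[-0.05,-0.716,0],[-0.05,-0.716,0],[-0.05,-0.716,0],[-0.05,-0.716,0],[-0.05,-0.716,0],[-0.05,-0.716,0],[-0.05,-0.716,0],[-0.05,-0.716,0],[-0.05,-0.716,0],[-0.05,-0.716,0],[-0.05,-0.716,0],[-0.05,-0.716,0],[0,0,0],[0,0,0]],"turn":[[0,0,0],[0,0,0],[0,0,0],[0,0,0],[0,0,0],[0,0,0],[0,0,0],[0,0,0],[0,0,0],[0,0,0],[0,0,0],[0,0,0],[0,0,0],[0,0,0],[0,0,0],[0,0,0],[0,0,0]]}'
```

```text
clock: 10.32
tool_pos: [0.4486, 0.1333, 0.0747]
tool_rot: [0.511, 0.49, -0.509, 0.49]
contact_force: [0.3, 0.3, -0.6]
width: 0.244
clock: 11.73
tool_pos: [0.4168, -0.2982, 0.0723]
tool_rot: [-0.51, -0.489, 0.511, -0.489]
contact_force: [-0.6, 0.0, -0.9]
width: 0.247
```

Lower to about z = 0.009, release and retreat upward.

```bash
python3 -m inch '{"hand":[1,1,1,1,1,1,1,1,1,-1,-1,-1,-1,-1,-1],"linear":[[0,0,-0.2],[0,0,-0.3],[0,0,-0.3],[0,0,-0.3],[0,0,-0.25],[0,0,-0.15],[0,0,-0.08],[0,0,0],[0,0,0],[0,0,0],[0,0,0],[0,0,0],[0,0,0],[0,0,0],[0,0,0]],"turn":[[0,0,0],[0,0,0],[0,0,0],[0,0,0],[0,0,0],[0,0,0],[0,0,0],[0,0,0],[0,0,0],[0,0,0],[0,0,0],[0,0,0],[0,0,0],[0,0,0],[0,0,0]]}' && python3 -m inch '{"hand":[-1,-1,-1,-1,-1,-1,-1,-1,-1],"linear":[[0,0,0.2],[0,0,0.5],[0,0,0.7],[0,0,0.7],[0,0,0.7],[0,0,0.7],[0,0,0.5],[0,0,0],[0,0,0]],"turn":[[0,0,0],[0,0,0],[0,0,0],[0,0,0],[0,0,0],[0,0,0],[0,0,0],[0,0,0],[0,0,0]]}'
python3 - <<'E'
from h import *
a=grab("side","s4"); b=grab("top","t4")
x=cv2.resize(a[80:300,60:420],None,fx=1.3,fy=1.3,interpolation=2)
y=cv2.resize(b[100:190,85:195],None,fx=3,fy=3,interpolation=2)
c=np.zeros((290,x.shape[1]+y.shape[1],3),np.uint8);c[:x.shape[0],:x.shape[1]]=x;c[:y.shape[0],x.shape[1]:]=y
cv2.imwrite("pics/m4.png",c[:,:,::-1]);print(c.shape,x.shape)
from scipy.optimize import least_squares
for n,im,roi in(("top",b,(155,140,200,180)),("side",a,(120,220,180,290))):
    m=mask(im,(12,90,60),(28,255,255),roi);p=pts(m);(cx,cy),ax,ang=cv2.minAreaRect(p.astype(np.float32))
    print(n,len(p),p.mean(0),cx,cy,ax,onz(n,[p.mean(0)],.007 if n=="side" else .009),onz(n,[(cx,cy)],.007))
print(manip.read_state()['q'].round(2))
E
```

```text
clock: 12.98
tool_pos: [0.4179, -0.2968, 0.0099]
tool_rot: [0.51, 0.49, -0.51, 0.49]
contact_force: [-0.5, -0.0, 0.1]
width: 0.998
clock: 13.73
tool_pos: [0.4184, -0.2971, 0.1713]
tool_rot: [0.51, 0.489, -0.51, 0.491]
contact_force: [-0.6, 0.1, -0.8]
width: 1.003
(290, 798, 3) (286, 468, 3)
top 84 [176.28571429 156.92857143] 176.25001525878906 156.75001525878906 (12.727920532226562, 12.020814895629883) [[0.56655291 0.1271204  0.009     ]] [[0.56752922 0.12770652 0.007     ]]
side 299 [147.61204013 264.94314381] 147.5 265.5 (19.0, 21.0) [[0.56686177 0.12512427 0.007     ]] [[0.56615576 0.12626156 0.007     ]]
[ 0.63  0.29 -0.16  1.99  0.06  0.86 -1.17]
```

View pics/m4.png

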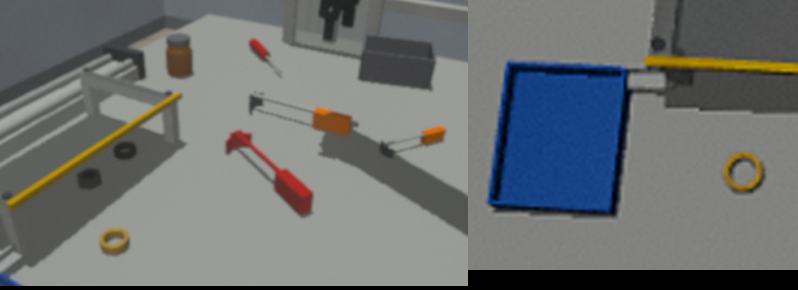

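```bash
python3 -m inch '{"hand":[-0.5,-0.5,-0.5,-0.5,-0.5,-0.5,-0.5,-0.5,-0.5,-0.5,-0.5,-0.5,-0.5,-0.5,-0.5,-0.5,-0.5,-0.5],"linear":[[0.232,0.662,0],[0.232,0.662,0],[0.232,0.662,0],[0.232,0.662,0],[0.232,0.662,0],[0.232,0.662,0],[0.232,0.662,0],[0.232,0.662,0],[0.232,0.662,0],[0.232,0.662,0],[0.232,0.662,0],[0.232,0.662,0],[0.232,0.662,0],[0.232,0.662,0],[0.232,0.662,0],[0.232,0.662,0],[0,0,0],[0,0,0]],"turn":[[0,0,0],[0,0,0],[0,0,0],[0,0,0],[0,0,0],[0,0,0],[0,0,0],[0,0,0],[0,0,0],[0,0,0],[0,0,0],[0,0,0],[0,0,0],[0,0,0],[0,0,0],[0,0,0],[0,0,0],[0,0,0]]}'
```

```text
clock: 15.33
tool_pos: [0.5654, 0.1289, 0.1681]
tool_rot: [-0.508, -0.492, 0.51, -0.49]
contact_force: [0.2, -1.8, -0.3]
width: 0.75
```

```bash
python3 -m inch '{"hand":[-0.5,-0.5,-0.5,-0.5,-0.5,-0.5,-0.5,-0.5,-0.5,-0.5,-0.5,-0.5],"linear":[[0.03,-0.03,-0.6],[0,0,-0.6],[0,0,-0.6],[0,0,-0.6],[0,0,-0.5],[0,0,-0.3],[0,0,-0.3],[0,0,-0.3],[0,0,-0.2],[0,0,-0.1],[0,0,0],[0,0,0]],"turn":[[0,0,0],[0,0,0],[0,0,0],[0,0,0],[0,0,0],[0,0,0],[0,0,0],[0,0,0],[0,0,0],[0,0,0],[0,0,0],[0,0,0]]}' && python3 -m inch '{"hand":[1,1,1,1,1,1,1,1],"linear":[[0,0,0],[0,0,0],[0,0,0],[0,0,0],[0,0,0],[0,0,0],[0,0,0],[0,0,0]],"turn":[[0,0,0],[0,0,0],[0,0,0],[0,0,0],[0,0,0],[0,0,0],[0,0,0],[0,0,0]]}'
```

```text
clock: 16.33
tool_pos: [0.5678, 0.126, 0.0061]
tool_rot: [0.51, 0.49, -0.51, 0.49]
contact_force: [0.0, -0.1, -0.0]
width: 0.75
clock: 17.0
tool_pos: [0.5681, 0.1261, 0.007]
tool_rot: [0.51, 0.49, -0.509, 0.49]
contact_force: [-2.4, -0.4, 6.9]
width: 0.401
```

The opening of 34 mm is narrower than the 38 mm ring, so the tips may have only its upper edge. I'll regrip a little lower.

```bash
python3 -m inch '{"hand":[-0.4,-0.4,-0.4,-0.4,-0.4,-0.4,-0.4,-0.4],"linear":[[0,0,0],[0,0,0],[0,0,0],[0,0,0],[0,0,-0.06],[0,0,-0.06],[0,0,0],[0,0,0]],"turn":[[0,0,0],[0,0,0],[0,0,0],[0,0,0],[0,0,0],[0,0,0],[0,0,0],[0,0,0]]}' && python3 -m inch '{"hand":[1,1,1,1,1,1,1,1],"linear":[[0,0,0],[0,0,0],[0,0,0],[0,0,0],[0,0,0],[0,0,0],[0,0,0],[0,0,0]],"turn":[[0,0,0],[0,0,0],[0,0,0],[0,0,0],[0,0,0],[0,0,0],[0,0,0],[0,0,0]]}'
python3 - <<'E'
from h import *
a=grab("side","s5"); b=grab("top","t5")
x=cv2.resize(a[190:310,90:220],None,fx=4,fy=4,interpolation=2)
cv2.imwrite("pics/m5.png",x[:,:,::-1])
E
```

```text
clock: 17.67
tool_pos: [0.5672, 0.1258, 0.0005]
tool_rot: [-0.51, -0.49, 0.51, -0.49]
contact_force: [0.4, 0.5, 1.2]
width: 0.704
clock: 18.33
tool_pos: [0.5677, 0.1259, 0.0014]
tool_rot: [0.51, 0.49, -0.51, 0.49]
contact_force: [-0.7, -0.2, 6.4]
width: 0.408
```

View pics/m5.png

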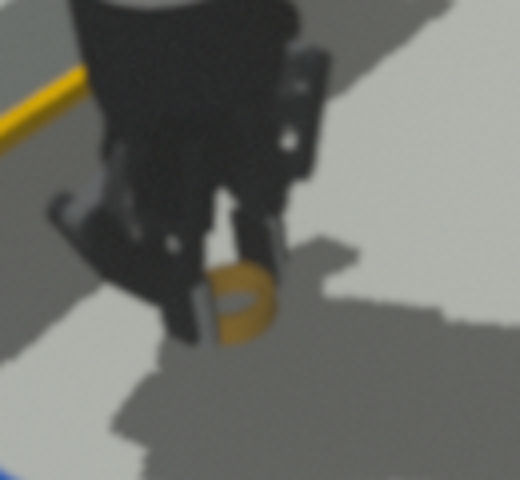

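The side view shows the ring held flat between the pads, with the tips near the table. Lift it and carry it over the tray.

```bash
python3 -m inch '{"hand":[1,1,1,1,1,1,1,1,1,1,1,1,1,1,1,1,1,1,1,1],"linear":[[0,0,0.1],[0,0,0.2],[0,0,0.3],[0,0,0.3],[0,0,0.3],[0,0,0.3],[0,0,0.2],[0,0,0],[0.03,0.2,0],[0.05,0.4,0],[0.06,0.5,0],[0.06,0.5,0],[0.06,0.5,0],[0.06,0.5,0],[0.06,0.5,0],[0.06,0.5,0],[0.05,0.4,0],[0.04,0.3,0],[0.02,0.1,0],[0,0,0]],"turn":[[0,0,0],[0,0,0],[0,0,0],[0,0,0],[0,0,0],[0,0,0],[0,0,0],[0,0,0],[0,0,0],[0,0,0],[0,0,0],[0,0,0],[0,0,0],[0,0,0],[0,0,0],[0,0,0],[0,0,0],[0,0,0],[0,0,0],[0,0,0]]}' 
python3 - <<'E'
from h import *
a=grab("side","s6"); b=grab("top","t6")
x=cv2.resize(a[190:384,0:220],None,fx=2.2,fy=2.2,interpolation=2)
y=cv2.resize(b[100:190,75:175],None,fx=3,fy=3,interpolation=2)
c=np.zeros((430,x.shape[1]+y.shape[1],3),np.uint8);c[:x.shape[0],:x.shape[1]]=x;c[:y.shape[0],x.shape[1]:]=y
cv2.imwrite("pics/m6.png",c[:,:,::-1]);print(manip.read_state()['tool_pos'])
E
```

```text
clock: 20.1
tool_pos: [0.5891, 0.303, 0.0685]
tool_rot: [-0.509, -0.491, 0.509, -0.49]
contact_force: [1.1, 0.1, -1.0]
width: 0.404
[0.58952032 0.3004349  0.06853114]
```

View pics/m6.png

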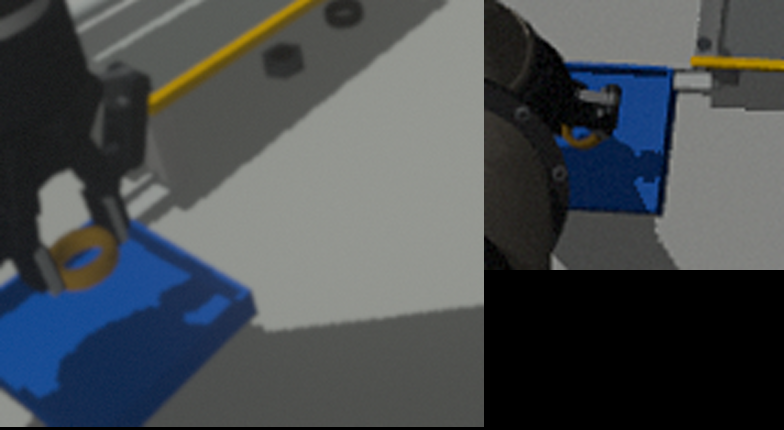

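```bash
python3 -m inch '{"hand":[1,1,1,1,1,1,1,1,1,1],"linear":[[0,0,-0.2],[0,0,-0.3],[0,0,-0.3],[0,0,-0.3],[0,0,-0.2],[0,0,-0.1],[0,0,-0.1],[0,0,-0.05],[0,0,0],[0,0,0]],"turn":[[0,0,0],[0,0,0],[0,0,0],[0,0,0],[0,0,0],[0,0,0],[0,0,0],[0,0,0],[0,0,0],[0,0,0]]}'
```

```text
clock: 21.03
tool_pos: [0.5897, 0.302, 0.0072]
tool_rot: [0.51, 0.49, -0.51, 0.49]
contact_force: [-1.1, -0.5, -0.3]
width: 0.409
```

Lower about 1.5 mm more, open partway and retreat.

```bash
python3 -m inch '{"hand":[1,1,-0.2,-0.2,-0.2,-0.2,-0.2,-0.2,-0.2,-0.2,-0.2,-0.2,-0.2,-0.2,-0.2],"linear":[[0,0,-0.03],[0,0,0],[0,0,0],[0,0,0],[0,0,0],[0,0,0],[0,0,0],[0,0,0.1],[0,0,0.2],[0,0,0.5],[0,0,0.7],[0,0,0.8],[0,0,0.8],[0,0,0.5],[0,0,0]],"turn":[[0,0,0],[0,0,0],[0,0,0],[0,0,0],[0,0,0],[0,0,0],[0,0,0],[0,0,0],[0,0,0],[0,0,0],[0,0,0],[0,0,0],[0,0,0],[0,0,0],[0,0,0]]}' && python3 -m inch '{"hand":[-0.2,-0.2,-0.2,-0.2,-0.2,-0.2,-0.2,-0.2,-0.2,-0.2],"linear":[[-0.2,-0.5,0.2],[-0.2,-0.5,0.2],[-0.2,-0.5,0.2],[-0.2,-0.5,0.2],[-0.2,-0.5,0.2],[-0.2,-0.5,0.2],[-0.2,-0.5,0.2],[-0.2,-0.5,0.2],[0,0,0],[0,0,0]],"turn":[[0,0,0],[0,0,0],[0,0,0],[0,0,0],[0,0,0],[0,0,0],[0,0,0],[0,0,0],[0,0,0],[0,0,0]]}'
python3 - <<'E'
from h import *
a=grab("side","s7"); b=grab("top","t7")
x=cv2.resize(a[80:384,0:420],None,fx=1.1,fy=1.1,interpolation=2)
y=cv2.resize(b[100:190,75:175],None,fx=3,fy=3,interpolation=2)
c=np.zeros((430,x.shape[1]+y.shape[1],3),np.uint8);c[:x.shape[0],:x.shape[1]]=x;c[:y.shape[0],x.shape[1]:]=y
cv2.imwrite("pics/m7.png",c[:,:,::-1])
for n,im,roi in(("top",b,(88,115,145,178)),("side",a,(0,280,130,384))):
    p=pts(mask(im,(10,90,60),(30,255,255),roi)); print(n,len(p),onz(n,[p.mean(0)],.011)) if len(p) else print(n,0)
E
```

```text
clock: 22.28
tool_pos: [0.5922, 0.3038, 0.1564]
tool_rot: [0.513, 0.489, -0.506, 0.491]
contact_force: [1.3, 1.2, -0.1]
width: 0.599
clock: 23.12
tool_pos: [0.5255, 0.1407, 0.2144]
tool_rot: [0.511, 0.489, -0.51, 0.49]
contact_force: [-0.0, 1.6, -0.0]
width: 0.601
top 3 [[0.67269671 0.2276321  0.011     ]]
side 451 [[0.58912101 0.30228938 0.011     ]]
```

View pics/m7.png

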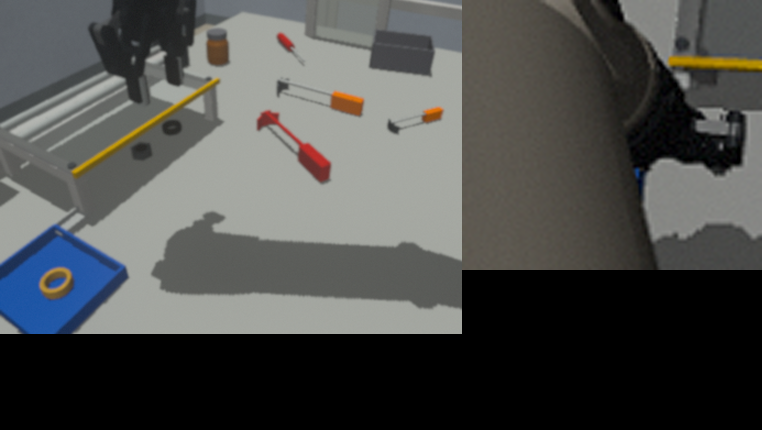

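The ring lies flat mid-tray at about (0.589, 0.302), the hook is flat on the table, and the arm is clear. Handing in.

```bash
python3 -c "
from rig import manip
print(manip.job_done(), manip.read_state()['clock'])"
```

```text
the job is handed in; nothing more can be done
the job is handed in; nothing more can be done
```

I pulled the brass ring out past the yellow edge with the larger orange hook and put the hook back on the table. I then set the ring in the blue tray and handed the job in at about 23 s; no verdict was reported.

**Last checks:**
- **Brass ring:** in the side view it lies flat in the tray at about (0.589, 0.302). That is roughly x −0.058, y 0.268 in the guard frame, well inside the limits.
- **Hook:** it lies flat on the table near its starting place, judged by eye.
- **Black ring and nut:** both look undisturbed by eye; I did not re-measure the black ring at the end.
- **Arm:** it is clear of everything, with the tool at z ≈ 0.21 and contact force near zero.

**What disagreed:**
- **Tray view from above:** the arm blocked the top camera's final view of the tray. Its colour search returned only 3 stray pixels, so the ring's final position rests on the side camera alone.
- **Ring grip:** the gripper read 34 mm on the 38 mm ring. I opened and regripped about 6 mm lower, it read about the same, and the picture showed a good grip.

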